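# Put two spice jars away in their nests on the ramp

## Task

Put the white square jar and the blue eight-sided jar away on the sloping bamboo spice ramp, each in the nest cut to its shape, fully home and with its cap up the slope. They are ceramic, so set them down, do not drop them, and leave the tin, the mills and the other things on the counter where they are.

Things in the scene. Friction and masses are not known exactly. Their poses are not given: they have to be found in the camera images.
- square_jar: White ceramic spice jar of square section, lying on its side, about 0.2 kg: straight body 88 mm long, 44 mm across the flats, then a round dark wooden cap 34 mm across; 106 mm over all. Origin on its long axis, 44 mm from the base (near its centre of mass, a good place to grip), 22 mm above the counter at the start. x runs along the axis from base to cap; at the start y is level, z up.
- square_jar_base (a point): centre of the white square jar's base
- square_jar_cap (a point): centre of the end of its cap
- eight_jar: Blue ceramic spice jar of eight-sided section, lying on its side, about 0.2 kg: straight body 74 mm long, 54 mm across the flats, then a round brass cap 44 mm across; 94 mm over all. Origin on its long axis, 44 mm from the base (near its centre of mass, a good place to grip), 27 mm above the counter at the start. x runs along the axis from base to cap; at the start y is level, z up.
- eight_jar_base (a point): centre of the blue eight-sided jar's base
- eight_jar_cap (a point): centre of the end of its cap
- ramp: Fixed bamboo spice ramp, 332 mm wide, of three modules 104 mm wide, side by side in any order. Origin on the counter under its middle; x is level, towards the high side, z up. The top slopes 25 degrees, rising along (0.906, 0, 0.423), outward normal (-0.423, 0, 0.906), 66 mm above the origin, 36 to 96 mm above the counter.
- square_nest: Bamboo block with a grey-lined square pocket 18 mm deep, 51 mm wide, 96 mm long, and a recess 43 mm wide above it for the cap. A fixed module of the ramp: origin on the counter under its middle, axes and slope as the ramp's. A seated jar's axis runs up the slope on the module's mid-line, its origin at (-14.4, 0, 63.7) mm in this frame.
- square_nest_base (a point): where the centre of the square jar's base lies when home: (-54.3, 0, 45.1) mm in the nest's frame. A finger groove 50 mm long up the slope, 22 mm deep, crosses all three modules under a seated jar's origin, so that fingers can go down on both sides of it.
- square_nest_cap (a point): where the end of its cap lies when home: (41.8, 0, 89.9) mm
- eight_nest: Bamboo block with a grey-lined trough 18 mm deep, flat floor, 45 degree flanks, 61 mm wide at the top, 82 mm long, and a recess 53 mm wide above it for the cap. A fixed module of the ramp: origin on the counter under its middle, axes and slope as the ramp's. A seated jar's axis runs up the slope on the module's mid-line, its origin at (-16.5, 0, 68.2) mm in this frame.
- eight_nest_base (a point): where the centre of the eight-sided jar's base lies when home: (-56.4, 0, 49.6) mm in the nest's frame; the same finger groove serves it
- eight_nest_cap (a point): where the end of its cap lies when home: (28.8, 0, 89.4) mm
- tin: Bystander: red rectangular spice tin with a cream band, 58 x 34 x 92 mm, lying in its own nest, the third module of the ramp; it stands at most 17 mm proud of the slope. Origin at its middle, 44 mm from its base.
- pepper_mill: Bystander: dark wooden mill, 54 mm across, 190 mm tall, standing; origin under its base
- salt_mill: Bystander: pale wooden mill, 54 mm across, 190 mm tall, standing; origin under its base
- mug: Bystander: white mug, 82 mm across, 92 mm tall, handle on its +y side; origin under its base
- ramekin: Bystander: small white bowl, 76 mm across, 42 mm tall; origin under its base
- spoon: Bystander: wooden spoon, 200 mm long, lying flat; origin under its middle
- timer: Bystander: round kitchen timer, 60 mm across, 56 mm tall; origin under its base

How it is judged:
By the outcome, as a careful person would: the job done as asked, in the order asked, and still so for the second after the job is handed in, with the robot touching nothing.
It also fails if it takes over 61 s, if anything falls off the work surface, if the arm or the gripper's body presses on something with over 40 N, if the wrist force passes 120 N, or if a joint passes its speed limit or range.

## Robot

A 6-joint arm with a two-finger parallel gripper is mounted at the origin on the work surface. World frame = base frame: x ahead of the robot, y to its left, z up, the work surface at z = 0. Lengths are in m, angles in rad, forces in N, time in s.
With the tool pointing down it reaches from about 0.4 to 0.825 m from the base axis. Payload 7 kg.
Tool frame: the origin (TCP) lies midway between the tips of the shut fingers; the grasp point (between the pads) lies arm.hold_point_z behind it (arm.hold_point_z is the distance from the TCP to the grasp point, in m); z points along the fingers, y is the line along which they close (so a half turn about z gives the same grasp; the last joint's range is limited). The gripper opens to 88 mm and grips with 3 to 60 N. Pads are 19 mm wide; open, the fingers measure 130 mm over their backs; the gripper's body (78 mm by 193 mm) begins 47 mm behind the grasp point.
Start: joints at [-0.945, 0.359, 0.012, 0, -1.224, -0.288], TCP at [0.224, -0.637, 0.227] pointing down, gripper open.
Joint ranges: [-3.07, 3.07], [-1.43, 2.12], [-1.02, 1.25], [-3.03, 1.67], [-3.05, -0], [-3.03, 3.03]. Speed limits (rad/s): [2.39, 2.39, 3.01, 3.14, 3.14, 3.14].

## Interface

Orientations are given as [roll, pitch, yaw] about the fixed x, y, z axes, in that order (R = Rz(yaw) Ry(pitch) Rx(roll)).
In Python, from station import arm gives the robot as it stands.
- The arm moves only by the shell command python3 -m crank 'ROWS' [OPENING] [FORCE]. ROWS is JSON, a list that holds one entry, the list of rows, each a list of 4 numbers: the shift along the tool's x, y, z in units of 25 mm (1.0 is 25 mm), then the turn about the tool's z in units of 5 degrees (1.0 is 5 degrees). A call has 1 to 12 rows; each row is the pose to reach, as a shift and turn from the pose commanded when the call began, along the tool's axes at that moment; what a row does not reach only later rows make up. A row lasts 1/8 s, in which the tool goes at most 62.5 mm and 10.7 degrees, less where a joint would pass 70% of its speed; a pose out of reach is approached as far as the arm can. A call with a gripper value outside its range is refused whole. OPENING is the closure, from 0 (fully open) to 1 (shut), set as the call begins (- or left out, the last holds). The fingers move at their own pace and stop on an object; FORCE is the grip in N (left out, the last holds). Time passes only in rows, so rows that repeat a pose let the fingers close. It gives the time, the measured TCP pose, the force, the opening and the grip force at its end, in the units of the state.
- arm.get_state(): the state, without advancing time (a new reading comes with each control period).
- arm.grab_frame(name): name is "side" or "top"; returns (picture, depth): 400x640x3 uint8, red, green, blue; 400x640 float32, m along the optical axis (not along the pixel's ray), 0 where there is no reading.
- arm.get_calibration(name): a dict with "mtx" (3x3 intrinsics, pixels), "R" (3x3) and "t" (3): a world point X has camera coordinates R X + t. Camera axes: x right, y down, z forward; pixel columns grow to the right and rows downward; lengths in m; the calibration is good to about 2 mm. A picture is of the moment at which its call begins. get_calibration takes no time and is no camera call.
- arm.job_done(): hands the job in; it is judged then, once.
Trained networks look in the newest picture that a camera, given by its name, has taken for a name from the list of things; names that differ only in an ending like _2 or _b are one class to them, and where a whole thing is asked for, a point or a joint stands for the part that bears it (a point fixed in the world has none). Each returns a list of dicts, best first, with "score" (0 to 1); they miss things now and then, are a little off and sometimes report something else, mostly with a low value. They report only what shows in the picture. A call takes as long as a camera call.
- arm.recognise(thing, camera): "extent" ([left, top, width, height] in pixels, round what is visible of it).
- arm.trace(thing, camera): "mask" (400x640 bool, what is visible of it) and "extent" ([left, top, width, height] in pixels, round what is visible of it).
The state is a dict: "t": time; "q": joint angles; "qd": joint speeds; "joint_efforts": joint torques, N m; "eef_pos": TCP position; "ee_rot": TCP orientation; "force": force on the tool from outside, world axes, zero at the start; "moment": the same for the moment, N m; "width": finger opening in m; "gripper_force": force on a finger pad.
Only numpy, scipy, OpenCV 4.12 (cv2) and the standard library are available. Lean on these libraries where they do the work, as an engineer would, in place of code of your own. Each camera call takes 0.05 s, during which the arm holds its last target. There are 200 camera calls.

## Working session

There is one attempt and no reset: what is moved stays moved. The work goes in short steps, Python scripts to look and compute and a shell command to move; the robot and the scene stay as the last step left them, time stands still between calls to the robot, and variables do not carry over. Pictures are saved under pics/ and viewed, at most 10 in all, crops included, and the job is handed in when it is done.

```bash
ls; mkdir -p pics; cat > h.py <<'E'
import numpy as np, cv2
from station import arm
def cloud(cam, depth, mask):
    c=arm.get_calibration(cam); K=np.array(c["mtx"]);R=np.array(c["R"]);t=np.array(c["t"])
    v,u=np.nonzero(mask&(depth>0)); z=depth[v,u]
    P=np.c_[(u-K[0,2])*z/K[0,0],(v-K[1,2])*z/K[1,1],z]
    return (P-t)@R, np.c_[u,v]
E
python3 - <<'E'
from h import *
s=arm.get_state(); print(s, arm.hold_point_z)
for cam in ("top","side"):
    im,d=arm.grab_frame(cam); cv2.imwrite(f"pics/{cam}0.png",im[:,:,::-1]); np.savez(f"{cam}0.npz",im=im,d=d)
    c=arm.get_calibration(cam); print(cam,-np.array(c["R"]).T@np.array(c["t"]))
    for th in ("square_jar","eight_jar","square_nest","eight_nest","tin","ramp","pepper_mill","salt_mill","mug","ramekin","spoon","timer"):
        r=arm.trace(th,cam)
        for o in r[:2]:
            if o["score"]<.3: continue
            np.save(f"m_{cam}_{th}.npy",o["mask"]) if o is r[0] else 0
            P,_=cloud(cam,d,o["mask"])
            if len(P): print(cam,th,round(o["score"],2),np.round(o["extent"]),np.round(np.median(P,0),3),np.round(np.percentile(P,2,0),3),np.round(np.percentile(P,98,0),3))
E
```

```text
pics
{'t': 0.0, 'q': array([-9.44879492e-01,  3.59378481e-01,  1.10813769e-02, -3.44763089e-04,
       -1.22408951e+00, -2.88063975e-01]), 'qd': array([ 0.00176012,  0.00017599, -0.0001528 , -0.00056768,  0.00070788,
       -0.00056501]), 'joint_efforts': array([ 2.95079924e-03, -5.82727003e+01,  2.93050271e+01,  6.99695706e+00,
        6.76034237e-03, -1.33993481e-04]), 'eef_pos': array([ 0.22353303, -0.63640946,  0.22563889]), 'ee_rot': array([ 3.13997581e+00, -1.41092403e-04, -2.80385709e+00]), 'force': array([ 0.11368744,  0.58587614, -0.20707598]), 'moment': array([-0.03587838, -0.00980827,  0.01420081]), 'gripper_force': 0.0, 'width': 0.08786526290792963} 0.0188
top [0.39223139 0.02046608 1.40066017]
top square_jar 0.87 [418. 190.  23.  29.] [ 0.527 -0.375  0.042] [ 0.481 -0.406  0.008] [ 0.579 -0.346  0.049]
top square_jar 0.41 [360. 184.  22.  27.] [ 0.57  -0.176  0.048] [ 0.528 -0.213  0.004] [ 0.616 -0.147  0.058]
top eight_jar 0.92 [361. 178.  24.  30.] [ 0.569 -0.175  0.048] [ 0.528 -0.211  0.016] [ 0.616 -0.148  0.058]
top square_nest 0.65 [224. 157.  33.  44.] [0.631 0.
[... 2579 characters left out ...]
65. 134.  18.  46.] [ 0.756 -0.113  0.096] [ 0.741 -0.135  0.008] [ 0.777 -0.104  0.176]
side mug 0.71 [317. 165.  26.  17.] [ 0.568 -0.163  0.042] [ 0.527 -0.196  0.015] [ 0.615 -0.143  0.054]
side mug 0.59 [331. 320.  37.  58.] [0.378 0.41  0.047] [0.342 0.384 0.002] [0.415 0.489 0.092]
side ramekin 0.77 [352. 201.  24.  24.] [ 0.42  -0.035  0.025] [ 0.385 -0.055 -0.001] [0.453 0.015 0.042]
side ramekin 0.33 [335. 320.  30.  58.] [0.378 0.41  0.047] [0.341 0.384 0.001] [0.415 0.491 0.092]
side spoon 0.74 [292. 138.  44.  14.] [ 0.682 -0.33   0.01 ] [ 0.593 -0.348 -0.001] [ 0.765 -0.301  0.019]
side timer 0.56 [340. 244.  20.  20.] [0.434 0.16  0.039] [0.41  0.129 0.003] [0.46  0.173 0.055]
```

```bash
python3 - <<'E'
from h import *
im=np.load("top0.npz")["im"]
cv2.imwrite("pics/c1.png",cv2.resize(im[120:260,210:460,::-1],None,fx=3.2,fy=3.2,interpolation=cv2.INTER_CUBIC))
im=np.load("side0.npz")["im"]
cv2.imwrite("pics/c2.png",cv2.resize(im[110:310,225:425,::-1],None,fx=3,fy=3,interpolation=cv2.INTER_CUBIC))
for cam in ("top","side"):
    d=np.load(cam+"0.npz")["d"]
    for th,zt in (("square_jar",.044),("eight_jar",.054)):
        P,_=cloud(cam,d,np.load(f"m_{cam}_{th}.npy")); 
        Q=P[P[:,2]>.012][:,:2].astype(np.float32)
        print(cam,th,len(Q),cv2.minAreaRect(Q),"top z",np.percentile(P[:,2],90))
        c=np.load(cam+"0.npz")["im"][np.load(f"m_{cam}_{th}.npy")&(d>0)]
    for th in ("square_nest","eight_nest","ramp","tin"):
        P,_=cloud(cam,d,np.load(f"m_{cam}_{th}.npy"))
        print(cam,th,cv2.minAreaRect(P[P[:,2]>.015][:,:2].astype(np.float32)))
E
```

```text
top square_jar 409 ((0.5306680202484131, -0.37961235642433167), (0.04618217423558235, 0.10645731538534164), 71.60855102539062) top z 0.04633302377281741
top eight_jar 399 ((0.5754787921905518, -0.17817509174346924), (0.09409859031438828, 0.05449889227747917), 22.237186431884766) top z 0.05504588349302232
top square_nest ((0.6291716694831848, 0.26961982250213623), (0.14007027447223663, 0.10531336069107056), 1.272009253501892)
top eight_nest ((0.5749889016151428, -0.17794711887836456), (0.09183835238218307, 0.05232888460159302), 21.206432342529297)
top ramp ((0.6495677828788757, 0.16750502586364746), (0.10547036677598953, 0.3303481340408325), 1.818055510520935)
top tin ((0.41839003562927246, -0.02086445316672325), (0.07329396158456802, 0.07099603116512299), 44.66645050048828)
side square_jar 306 ((0.529207170009613, -0.37468793988227844), (0.047112368047237396, 0.10427284240722656), 73.03450012207031) top z 0.04346421543310176
side eight_jar 334 ((0.5737258791923523, -0.16807770729064941), (0.09000510722398758, 0.040611475706100464), 20.081865310668945) top z 0.05307950439227864
side square_nest ((0.6286340951919556, 0.2700822949409485), (0.13762854039669037, 0.10535509884357452), 2.9134974479675293)
side eight_nest ((0.6326074600219727, 0.16809779405593872), (0.137419193983078, 0.11789870262145996), 3.9497909545898438)
side ramp ((0.6462099552154541, 0.1723298877477646), (0.12489927560091019, 0.3268732726573944), 3.141526937484741)
side tin ((0.6220617890357971, 0.05590470880270004), (0.09409895539283752, 0.08227819204330444), 3.203402519226074)
```

View pics/c1.png

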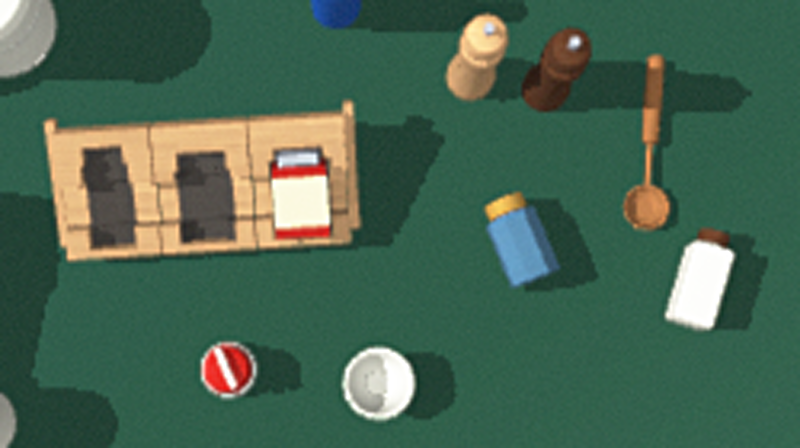

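View pics/c2.png

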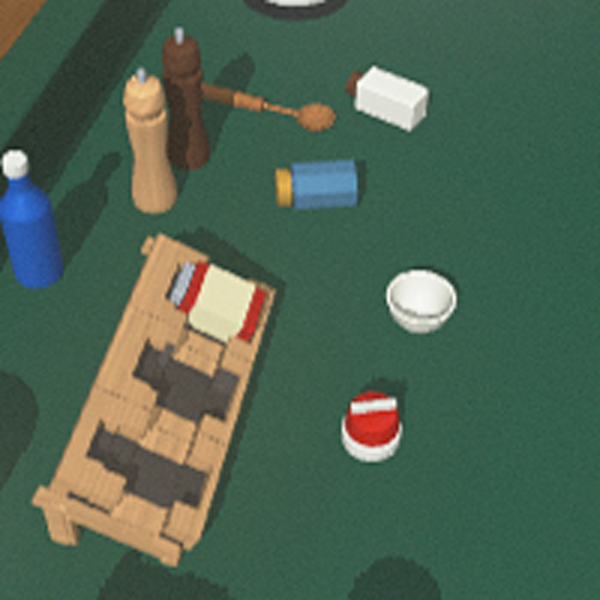

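The pictures show the ramp (top crop: empty nests near (108,197) narrower and (205,197) wider, tin at (300,195)). The jars are at (700,280), white, and (522,240), blue, with both caps facing away from the robot. So the square nest is the far-left module at y≈0.27.

```bash
cat > nest.py <<'E'
from h import *
from scipy.optimize import least_squares
for cam in ("top","side"):
    d=np.load(cam+"0.npz")["d"]; P,_=cloud(cam,d,np.ones(d.shape,bool))
    R=P[(P[:,0]>.56)&(P[:,0]<.71)&(P[:,1]>-.0)&(P[:,1]<.34)&(P[:,2]>.02)&(P[:,2]<.13)]
    nom=lambda p:R[:,2]-(p[0]+p[1]*(R[:,0]-.63)+p[2]*(R[:,1]-.17))
    s=least_squares(nom,[.066,.466,0],loss="cauchy",f_scale=.002); a,b,c=s.x
    yaw=np.arctan2(c,b); slope=np.degrees(np.arctan(np.hypot(b,c)))
    print(cam,"plane yaw",np.degrees(yaw),"slope",slope)
    r=nom(s.x)*np.cos(np.radians(slope))
    e=np.array([np.cos(yaw),np.sin(yaw)]); f=np.array([-e[1],e[0]])
    # overall ramp edges (surface) & back/side rails
    S=R[abs(r)<.004]; print(" surf u",np.percentile(S[:,:2]@e,[.5,99.5]),"v",np.percentile(S[:,:2]@f,[.5,99.5]))
    for nm,y0 in (("square",.27),("eight",.167)):
        o=np.array([.63,y0]); L=R[:,:2]-o; u=L@e; v=L@f
        m=(r<-.009)&(abs(v)<.045)
        # exclude groove: only u outside groove, by v histogram in slices
        print(nm); 
        for lo in np.arange(-.06,.06,.02):
            k=m&(u>lo)&(u<lo+.02)
            if k.sum()>5: print("  u%.2f"%lo,k.sum(),np.round(np.percentile(v[k],[3,97])*1e3,1),"depth",np.round(np.median(r[k])*1e3,1))
        k=m&(abs(v)<.018); print("  u range",np.round(np.percentile(u[k],[1,99])*1e3,1))
        # height-66 line: x where plane=.066 at that v
        for vv in (0,):
            uu=(.066-(a+b*(o[0]-.63)+c*(o[1]-.17)))/np.hypot(b,c); print("  origin from plane", o+uu*e)
E
python3 nest.py
```

```text
top plane yaw 1.971790319903831 slope 25.04725454365782
 surf u [0.57050435 0.69994801] v [-0.00971977  0.29822955]
square
  u-0.06 67 [-21.9  24.3] depth -15.8
  u-0.04 141 [-42.4  42.1] depth -19.1
  u-0.02 153 [-41.5  42.1] depth -19.5
  u0.00 118 [-38.9  41. ] depth -19.2
  u0.02 82 [-18.9  22.8] depth -15.0
  u0.04 14 [-17.3  19.7] depth -13.2
  u range [-55.5  66.8]
  origin from plane [0.62868654 0.26995478]
eight
  u-0.06 41 [-24.5  18.4] depth -15.1
  u-0.04 111 [-39.5  40.9] depth -18.9
  u-0.02 154 [-43.1  42. ] depth -20.9
  u0.00 140 [-41.4  39.7] depth -20.5
  u0.02 84 [-24.6  25.2] depth -13.9
  u range [-50.   72.6]
  origin from plane [0.6322284  0.16707672]
side plane yaw 2.2359045743834574 slope 25.134325550626716
 surf u [0.57059744 0.69819297] v [-0.01246857  0.29729619]
square
  u-0.06 96 [-26.7  13.4] depth -16.3
  u-0.04 188 [-41.5  41. ] depth -20.0
  u-0.02 227 [-42.1  42.8] depth -20.5
  u0.00 162 [-38.4  42.1] depth -19.5
  u0.02 110 [-25.2  14.4] depth -15.2
  u0.04 25 [-20.8  12.3] depth -13.3
  u range [-56.8  55.3]
  origin from plane [0.62808718 0.26992532]
eight
  u-0.06 56 [-23.5  17.9] depth -15.6
  u-0.04 129 [-40.1  39.9] depth -19.1
  u-0.02 179 [-43.2  41.6] depth -21.3
  u0.00 168 [-42.4  40.9] depth -20.8
  u0.02 95 [-27.5  14.2] depth -14.2
  u range [-51.4  66.8]
  origin from plane [0.63210256 0.16708209]
```

```bash
cat > go.py <<'E'
import sys
from h import *
from scipy.spatial.transform import Rotation as Ro
x,y,z,yaw=map(float,sys.argv[1:5])
s=arm.get_state(); R=Ro.from_euler("xyz",s["ee_rot"]).as_matrix()
d=R.T@(np.array([x,y,z])-s["eef_pos"])/.025
dy=(yaw-np.degrees(s["ee_rot"][2])+180)%360-180
print("units",np.round(d,2),"turn",round(-dy/5,2),"| t",round(s["t"],2),"pos",np.round(s["eef_pos"],4),"yaw",round(np.degrees(s["ee_rot"][2]),1),"q6",round(s["q"][5],2),"F",np.round(s["force"],1),"w",round(s["width"],4),"g",round(s["gripper_force"],1))
E
python3 go.py .5215 -.374 .11 -198.4
```

```text
units [-14.72   5.97   4.66] turn 7.55 | t 1.3 pos [ 0.2237 -0.6368  0.2265] yaw -160.6 q6 -0.29 F [-0.1 -0.5  0.8] w 0.0875 g 0.0
```

```bash
python3 -m crank '[[[-2,0.8,0,1],[-4,1.6,0,2],[-6,2.4,0,3],[-8,3.2,0.5,4.5],[-10,4,1,6],[-12,4.8,2,7],[-13.5,5.5,3,7.5],[-14.4,5.9,4,7.55],[-14.72,5.97,4.66,7.55],[-14.72,5.97,4.66,7.55],[-14.72,5.97,4.66,7.55]]]' 0 15; python3 go.py .5215 -.374 .004 -198.4
python3 - <<'E'
from h import *
im,d=arm.grab_frame("top"); cv2.imwrite("pics/t1.png",cv2.resize(im[150:250,360:480,::-1],None,fx=5,fy=5,interpolation=cv2.INTER_CUBIC))
E
```

```text
t: 2.68
eef_pos: [0.5213, -0.375, 0.1109]
ee_rot: [-3.141, 0.001, 2.82]
force: [-1.1, 1.3, -0.2]
width: 0.0875
gripper_force: 0.0
units [0.01 0.04 4.28] turn -0.0 | t 2.67 pos [ 0.5213 -0.375   0.1109] yaw 161.6 q6 -1.57 F [-1.1  1.3 -0.2] w 0.0875 g 0.0
```

View pics/t1.png

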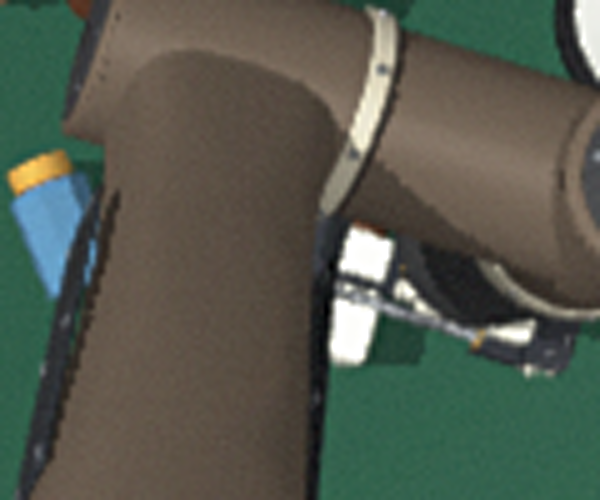

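The arm hides most of the top view. The white jar shows at (360,295) between the fingers, as planned. I'll go down and grip.

```bash
python3 -m crank '[[[0,0,1.2,0],[0,0.04,2.4,0],[0,0.04,3.4,0],[0,0.04,4,0],[0,0.04,4.22,0],[0,0.04,4.22,0],[0,0.04,4.22,0]]]' 0 15; python3 -m crank '[[[0,0,0,0],[0,0,0,0],[0,0,0,0],[0,0,0,0],[0,0,0,0],[0,0,0,0]]]' 0.7 15; python3 -m crank '[[[0,0,-0.3,0],[0,0,-1,0],[0,0,-2.5,0],[0,0,-4,0],[0,0,-5.5,0],[0,0,-6.5,0],[0,0,-7,0],[0,0,-7,0]]]' 0.7 15;  python3 go.py .6139 .269 .18 -177.9
```

```text
t: 3.6
eef_pos: [0.5224, -0.3734, 0.0056]
ee_rot: [-3.141, 0.002, 2.821]
force: [0.1, -0.2, -0.6]
width: 0.0875
gripper_force: 0.0
t: 4.35
eef_pos: [0.5217, -0.3733, 0.0046]
ee_rot: [-3.141, 0.0, 2.821]
force: [-0.3, -0.7, -0.2]
width: 0.0441
gripper_force: 15.0
t: 5.35
eef_pos: [0.522, -0.3731, 0.1806]
ee_rot: [3.141, 0.002, 2.821]
force: [-0.4, -0.5, -2.3]
width: 0.0439
gripper_force: 15.0
units [4.620e+00 2.553e+01 2.000e-02] turn -4.1 | t 5.35 pos [ 0.522  -0.3731  0.1806] yaw 161.6 q6 -1.57 F [-0.4 -0.5 -2.3] w 0.0439 g 15.0
```

```bash
python3 -m crank '[[[0.2,1,0,0],[0.6,3,0,-0.5],[1,5,0,-1],[1.4,7.3,0,-1.5],[1.8,9.6,0,-2],[2.2,11.9,0,-2.5],[2.6,14.2,0,-3],[3,16.5,0,-3.5],[3.4,18.8,0,-4.1],[3.8,21.1,0,-4.1],[4.2,23,0,-4.1],[4.5,24.5,0,-4.1]]]'; python3 -m crank '[[[0,0.5,0,0],[0,0.8,0,0],[0,0.8,0,0],[0,0.8,0,0]]]';  python3 go.py .6139 .269 .12 -177.9
python3 - <<'E'
from h import *
for cam in ("side","top"):
    im,d=arm.grab_frame(cam); np.savez(cam+"1.npz",im=im,d=d)
    r=arm.trace("square_jar",cam)
    for o in r[:2]:
        P,_=cloud(cam,d,o["mask"]); Q=P[(P[:,2]>.11)][:,:2].astype(np.float32)
        print(cam,o["score"],o["extent"],len(P)); 
        if len(Q)>20: print(cv2.minAreaRect(Q),np.percentile(P[:,2],[5,50,95]), Q.min(0),Q.max(0))
im=np.load("side1.npz")["im"]; cv2.imwrite("pics/s1.png",cv2.resize(im[130:330,190:390,::-1],None,fx=3,fy=3,interpolation=cv2.INTER_CUBIC))
E
```

```text
t: 6.85
eef_pos: [0.6074, 0.2454, 0.1776]
ee_rot: [-3.14, -0.002, -3.104]
force: [0.4, 0.5, -2.1]
width: 0.0438
gripper_force: 15.0
t: 7.35
eef_pos: [0.6075, 0.2626, 0.1796]
ee_rot: [-3.141, -0.0, -3.106]
force: [-0.8, 0.9, -2.0]
width: 0.0439
gripper_force: 15.0
units [-0.27  0.25  2.38] turn -0.01 | t 7.35 pos [0.6075 0.2626 0.1796] yaw -177.9 q6 -2.24 F [-0.8  0.9 -2. ] w 0.0439 g 15.0
side 0.77 [277.8, 223.9, 15.7, 24.1] 199
((0.5730077624320984, 0.2683000862598419), (0.04340045899152756, 0.025152482092380524), 73.1264877319336) [0.17803392 0.20392697 0.21876292] [0.5632896  0.24556206] [0.5910421  0.28621706]
top 0.5 [232.8, 184.4, 26.7, 15.9] 284
top 0.38 [362.4, 180.4, 20.9, 29.8] 432
```

View pics/s1.png

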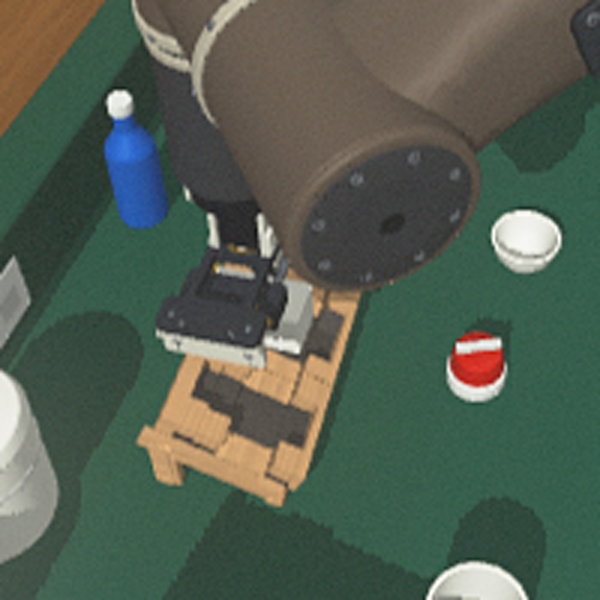

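Seen from the side, the jar is level in the grip. Its base end is 44 mm behind the TCP, so the grip is at the jar's origin. Next I'll lower it straight down over home so that it pivots in a light grip.

```bash
python3 -m crank '[[[-0.1,0.1,0.6,0],[-0.25,0.22,1.6,0],[-0.27,0.22,2.6,0],[-0.27,0.22,3.4,0],[-0.27,0.22,3.8,0],[-0.27,0.22,3.8,0],[-0.27,0.22,3.8,0]]]'; python3 go.py .6139 .268 .074 -177.9
```

```text
t: 8.43
eef_pos: [0.6145, 0.2695, 0.0849]
ee_rot: [3.141, 0.001, -3.105]
force: [0.4, -0.8, -1.4]
width: 0.0441
gripper_force: 15.0
units [ 0.03 -0.06  0.43] turn 0.0 | t 8.43 pos [0.6145 0.2695 0.0849] yaw -177.9 q6 -2.24 F [ 0.4 -0.8 -1.4] w 0.0441 g 15.0
```

```bash
python3 -m crank '[[[0,-0.06,0.1,0],[0,-0.06,0.2,0],[0,-0.06,0.3,0],[0,-0.06,0.4,0],[0,-0.06,0.5,0],[0,-0.06,0.6,0],[0,-0.06,0.7,0],[0,-0.06,0.8,0],[0,-0.06,0.8,0]]]' 0.7 6; python3 go.py .6139 .268 .045 -177.9
```

```text
t: 9.55
eef_pos: [0.6142, 0.2677, 0.0643]
ee_rot: [-3.141, -0.0, -3.105]
force: [-1.2, 1.3, -0.7]
width: 0.0439
gripper_force: 6.0
units [0.01 0.01 0.77] turn 0.0 | t 9.55 pos [0.6142 0.2677 0.0643] yaw -177.9 q6 -2.24 F [-1.2  1.3 -0.7] w 0.0439 g 6.0
```

```bash
python3 -m crank '[[[0,0,0.1,0],[0,0,0.2,0],[0,0,0.3,0],[0,0,0.4,0],[0,0,0.4,0]]]' 0.7 5; python3 go.py .6139 .268 .045 -177.9
python3 - <<'E'
from h import *
im,d=arm.grab_frame("side"); a=cv2.resize(im[180:310,220:350,::-1],None,fx=4,fy=4,interpolation=cv2.INTER_CUBIC)
cv2.imwrite("pics/s2.png",a)
E
```

```text
t: 10.18
eef_pos: [0.6151, 0.2678, 0.0555]
ee_rot: [3.141, 0.002, -3.104]
force: [-0.2, -1.2, 3.7]
width: 0.0439
gripper_force: 5.0
units [0.05 0.01 0.42] turn 0.01 | t 10.18 pos [0.6151 0.2678 0.0555] yaw -177.9 q6 -2.24 F [-0.2 -1.2  3.7] w 0.0439 g 5.0
```

View pics/s2.png

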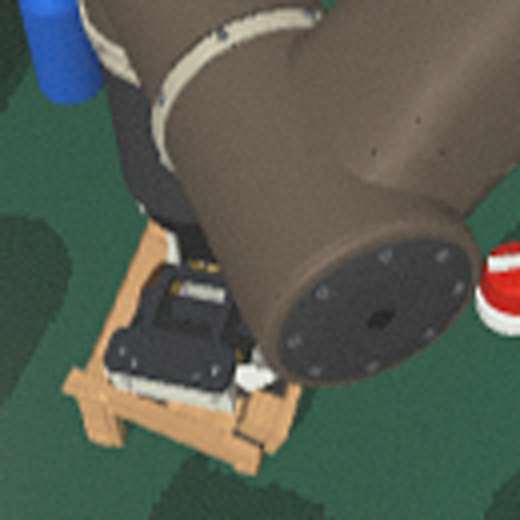

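The side view shows the white jar's base end at (258,375), now dipping into the pocket. The contact force is small, about 5 N. I'll continue down.

```bash
python3 -m crank '[[[0.02,0,0.1,0],[0.03,0,0.2,0],[0.04,0,0.3,0],[0.04,0,0.38,0],[0.04,0,0.38,0],[0.04,0,0.38,0]]]' 0.7 5; python3 go.py .6139 .268 .045 -177.9
```

```text
t: 10.98
eef_pos: [0.6145, 0.2681, 0.0462]
ee_rot: [3.141, 0.003, -3.104]
force: [1.0, -1.0, 5.5]
width: 0.0437
gripper_force: 5.0
units [ 0.02 -0.    0.05] turn 0.01 | t 10.97 pos [0.6145 0.2681 0.0462] yaw -177.9 q6 -2.24 F [ 1.  -1.   5.5] w 0.0437 g 5.0
```

```bash
python3 -m crank '[[[0.02,0,0.06,0],[0.02,0,0.06,0]]]' 0.7 4; python3 -m crank '[[[0,0,0,0],[0,0,0,0],[0,0,0,0]]]' 0.38; python3 -m crank '[[[0,0,-0.3,0],[0,0,-0.8,0],[0,0,-1.6,0],[0,0,-2.8,0],[0,0,-4.2,0],[0,0,-5.4,0],[0,0,-5.6,0]]]' 0.38; python3 go.py .573 -.179 .18 -158.3
```

```text
t: 11.22
eef_pos: [0.6141, 0.2682, 0.0448]
ee_rot: [3.141, 0.003, -3.104]
force: [0.5, -1.3, 6.0]
width: 0.0441
gripper_force: 4.0
t: 11.6
eef_pos: [0.6126, 0.2677, 0.0433]
ee_rot: [-3.141, -0.0, -3.105]
force: [0.0, -0.7, 1.1]
width: 0.0543
gripper_force: 0.0
t: 12.48
eef_pos: [0.6138, 0.2685, 0.1875]
ee_rot: [3.139, 0.005, -3.105]
force: [0.0, -0.0, -0.1]
width: 0.0539
gripper_force: 0.0
units [  2.3  -17.83   0.24] turn -3.92 | t 12.47 pos [0.6138 0.2685 0.1875] yaw -177.9 q6 -2.24 F [ 0.  -0.  -0.1] w 0.0539 g 0.0
```

```bash
python3 -m crank '[[[0.2,-1.5,0,0],[0.5,-3.8,0,-0.5],[0.8,-6.2,0,-1],[1.1,-8.6,0,-2],[1.4,-11,0,-3],[1.7,-13.4,0,-3.9],[2,-15.6,0,-3.92],[2.2,-17,0.2,-3.92],[2.3,-17.83,0.6,-3.92],[2.3,-17.83,1.2,-3.92],[2.3,-17.83,1.6,-3.92],[2.3,-17.83,1.6,-3.92]]]' 0; python3 go.py .573 -.179 .0085 -158.3
python3 - <<'E'
from h import *
for cam in ("side","top"):
    im,d=arm.grab_frame(cam); np.savez(cam+"2.npz",im=im,d=d)
    for th in ("square_jar","eight_jar"):
      for o in arm.trace(th,cam)[:2]:
        P,_=cloud(cam,d,o["mask"]); Q=P[(P[:,2]>.012)][:,:2].astype(np.float32)
        if len(Q)>20: print(cam,th,round(o["score"],2),np.median(P,0),cv2.minAreaRect(Q),np.percentile(P[:,2],[5,50,95]))
a=np.load("side2.npz")["im"][180:310,220:350,::-1]
b=np.load("top2.npz")["im"][130:230,210:310,::-1]
cv2.imwrite("pics/s3.png",np.hstack([cv2.resize(a,(400,400)),cv2.resize(b,(400,400))]))
E
```

```text
t: 13.98
eef_pos: [0.5711, -0.1787, 0.1423]
ee_rot: [3.141, -0.002, -2.761]
force: [0.6, 0.2, -0.2]
width: 0.0876
gripper_force: 0.0
units [-0.08 -0.04  5.35] turn 0.02 | t 13.97 pos [ 0.5711 -0.1787  0.1423] yaw -158.2 q6 -1.21 F [ 0.6  0.2 -0.2] w 0.0876 g 0.0
side square_jar 0.56 [0.61026769 0.28026908 0.0911953 ] ((0.6147902607917786, 0.2655876576900482), (0.07941067218780518, 0.10696011036634445), 63.80645751953125) [0.05602793 0.0911953  0.11720295]
side eight_jar 0.76 [ 0.57021778 -0.16319408  0.0414241 ] ((0.5726533532142639, -0.1692272126674652), (0.09348251670598984, 0.04279332980513573), 22.043577194213867) [-0.00154428  0.0414241   0.05395726]
top square_jar 0.63 [0.61173822 0.26477857 0.09922791] ((0.617634654045105, 0.267091304063797), (0.10405134409666061, 0.04309646040201187), 1.4235211610794067) [0.06755754 0.09922791 0.11977111]
top eight_jar 0.5 [ 0.5474547  -0.17956593  0.05202862] ((0.5499591827392578, -0.18236500024795532), (0.05872761085629463, 0.07596556097269058), 78.74181365966797) [0.04225332 0.05202862 0.05780191]
top eight_jar 0.15 [0.61181454 0.26451939 0.09868023] ((0.6155529618263245, 0.2670600414276123), (0.09986993670463562, 0.04310004040598869), 1.4553319215774536) [0.06756148 0.09868023 0.11976128]
```

View pics/s3.png

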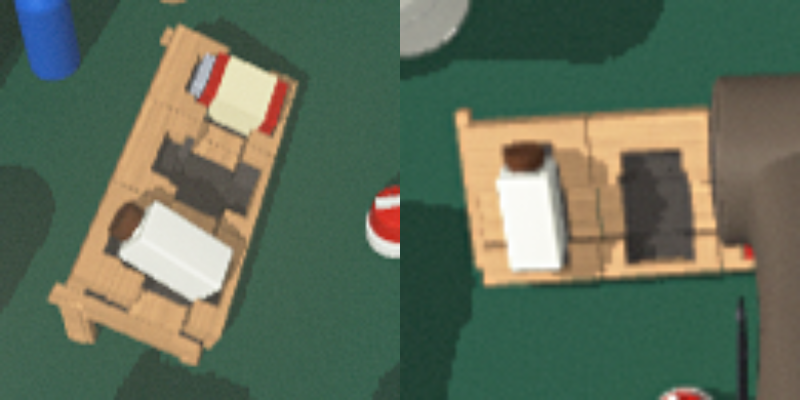

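The white jar lies in its pocket with its cap up the slope, at (175,250) in the left half and (530,205) in the right half. I'll check how well it is seated from the depth of its top face.

```bash
cat > seat.py <<'E'
from h import *
from scipy.optimize import least_squares
import sys
def seat(npz,cam,o,h,top,hw,L):
    d=np.load(npz)["d"]; P,_=cloud(cam,d,np.ones(d.shape,bool))
    y=np.radians(2.1); c,s=np.cos(np.radians(25)),np.sin(np.radians(25))
    e=np.array([np.cos(y),np.sin(y),0]); f=np.array([-e[1],e[0],0]); zz=np.array([0,0,1])
    X=P-np.array([*o,0.066]); S=X@(c*e+s*zz); V=X@f; N=X@(-s*e+c*zz)
    m=(abs(V)<.05)&(S>-.075)&(S<.03)&(N>.008)&(N<.08)
    k=m&(N>top-.012)
    g=lambda p:N[k]-p[0]-p[1]*S[k]-p[2]*V[k]
    q=least_squares(g,[top,0,0],loss="cauchy",f_scale=.0015).x
    k2=k&(abs(N-q[0]-q[1]*S-q[2]*V)<.004)
    print(cam,"top n(mm)",np.round((q[0]-.016*q[1])*1e3,1),"want",top*1e3,"pitch,roll deg",np.round(np.degrees(q[1:]),1),"S",np.round(np.percentile(S[k2],[2,98])*1e3,1),"V",np.round(np.percentile(V[k2],[2,98])*1e3,1),k2.sum())
E
python3 - <<'E'
from seat import *
for cam in ("top","side"): seat(cam+"2.npz",cam,(.6283,.2695),0,.026,0,0)
E
```

```text
top top n(mm) 35.5 want 26.0 pitch,roll deg [12.1  0.6] S [-54.8  26.9] V [-22.3  19.5] 275
side top n(mm) 35.5 want 26.0 pitch,roll deg [12.1 -2.1] S [-55.5  25.5] V [-19.   22.2] 439
```

The jar is not home. Its base is down, but the top face is 12° too steep, so the shoulder is resting on the pocket's upper rim and the jar is about 10 mm too far up the slope. I'll pin down the pocket's position along the slope.

```bash
python3 - <<'E'
from h import *
y=np.radians(2.1); c,s=np.cos(np.radians(25)),np.sin(np.radians(25))
e=np.array([np.cos(y),np.sin(y),0]); f=np.array([-e[1],e[0],0]); zz=np.array([0,0,1])
for cam in ("top","side"):
    D=np.load(cam+"0.npz"); P,_=cloud(cam,D["d"],np.ones(D["d"].shape,bool))
    for nm,o in (("sq",(.6283,.2695)),("ei",(.632,.1655))):
        X=P-np.array([*o,.066]); S=X@(c*e+s*zz);V=X@f;N=X@(-s*e+c*zz)
        print(cam,nm)
        for lo in range(-74,74,4):
            k=(abs(V)<.013)&(S>lo/1e3)&(S<(lo+4)/1e3)&(abs(N)<.035)
            g=(abs(abs(V)-.037)<.006)&(S>lo/1e3)&(S<(lo+4)/1e3)&(abs(N)<.035)
            if k.sum(): print((lo,round(np.median(N[k])*1e3,1),round(np.median(N[g])*1e3,1) if g.any() else None),end=" ")
        print()
        k=(N<-.007)&(N>-.03)&(abs(V)<.04)&(S>.012)&(S<.03); print(" V above groove",np.percentile(V[k],[2,98]))
        k=(N<-.007)&(N>-.03)&(abs(V)<.04)&(S>-.056)&(S<-.044); print(" V below groove",np.percentile(V[k],[2,98]))
E
```

```text
top sq
(-74, np.float64(2.3), np.float64(0.0)) (-70, np.float64(-2.4), np.float64(2.8)) (-66, np.float64(-14.6), np.float64(3.1)) (-62, np.float64(-17.4), np.float64(4.3)) (-58, np.float64(-16.2), np.float64(0.6)) (-54, np.float64(-17.1), np.float64(3.0)) (-50, np.float64(-14.8), np.float64(1.6)) (-46, np.float64(-18.4), np.float64(-10.4)) (-42, np.float64(-20.0), np.float64(-21.1)) (-38, np.float64(-18.7), np.float64(-22.2)) (-34, np.float64(-18.6), np.float64(-17.8)) (-30, np.float64(-18.7), np.float64(-20.7)) (-26, np.float64(-20.1), np.float64(-20.0)) (-22, np.float64(-21.6), np.float64(-19.5)) (-18, np.float64(-22.8), np.float64(-18.8)) (-14, np.float64(-20.4), np.float64(-18.9)) (-10, np.float64(-20.1), np.float64(-21.6)) (-6, np.float64(-19.5), np.float64(-20.9)) (-2, np.float64(-19.7), np.float64(-19.3)) (2, np.float64(-19.4), None) (6, np.float64(-17.4), np.float64(1.4)) (10, np.float64(-15.6), np.float64(2.0)) (14, np.float64(-15.8), np.float64(-0.5)) (18, np.float64(-16.7), np.float64(1.1)) (22, np.float64(-14.9), np.float64(0.1)) (26, np.float64(-16.0), np.float64(1.1)) (
[... 4538 characters left out ...]
4(1.2)) (10, np.float64(-17.7), np.float64(-0.1)) (14, np.float64(-15.0), np.float64(0.2)) (18, np.float64(-13.8), np.float64(0.3)) (22, np.float64(-14.2), np.float64(0.5)) (26, np.float64(-13.9), np.float64(0.9)) (30, np.float64(-13.6), np.float64(0.1)) (34, np.float64(-0.4), np.float64(0.6)) (38, np.float64(0.4), np.float64(1.0)) (42, np.float64(0.3), np.float64(0.4)) (46, np.float64(0.7), np.float64(0.5)) (50, np.float64(-0.3), np.float64(-0.4)) (54, np.float64(0.4), np.float64(0.1)) (58, np.float64(-1.0), np.float64(0.5)) (62, np.float64(-1.1), np.float64(-0.5)) (66, np.float64(-22.0), np.float64(-12.4)) 
 V above groove [-0.02732121  0.01715097]
 V below groove [-0.02679479  0.02991624]
```

The groove and pocket edges show that the nest lies about 5 mm further down the slope than the plane fit gave (true origin x≈0.6236). I'll regrip the jar, lift it slightly, move it down the slope, and let it settle along the slope normal.

```bash
python3 go.py .615 .2685 .14 -177.9; python3 -m crank '[[[0,1,-1,0],[-0.2,2.5,-1.8,0.5],[-0.6,4.8,-1.8,1],[-1,7.2,-1.8,2],[-1.2,9.6,-1.8,3],[-1.6,11.5,-1.8,3.9],[-2,12.5,-1.8,3.95],[-2,12.5,-1.8,3.95]]]' 0.34 10; python3 go.py .615 .2685 .14 -177.9
```

```text
units [-8.24 16.01  0.16] turn 3.93 | t 14.28 pos [ 0.5719 -0.1794  0.1441] yaw -158.3 q6 -1.21 F [ 0.6 -0.9  1.2] w 0.088 g 0.0
t: 15.28
eef_pos: [0.5025, 0.1309, 0.189]
ee_rot: [3.141, 0.001, -3.105]
force: [0.1, -0.1, 1.0]
width: 0.058
gripper_force: 0.0
units [-4.7   5.33  1.97] turn 0.0 | t 15.28 pos [0.5025 0.1309 0.189 ] yaw -177.9 q6 -2.17 F [ 0.1 -0.1  1. ] w 0.058 g 0.0
```

```bash
python3 -m crank '[[[-1.2,1.4,0,0],[-2.7,3.1,0,0],[-4.2,4.8,0.3,0],[-4.7,5.33,1.3,0],[-4.7,5.33,2.6,0],[-4.7,5.33,3.8,0],[-4.7,5.33,4.7,0],[-4.7,5.33,5.2,0],[-4.7,5.33,5.33,0],[-4.7,5.33,5.33,0],[-4.7,5.33,5.33,0]]]' 0.34 10; python3 go.py .615 .2685 .0555 -177.9;  python3 -m crank '[[[0,0,0,0],[0,0,0,0],[0,0,0,0],[0,0,0,0]]]' 0.7 10; python3 go.py .615 .2685 .0595 -177.9
```

```text
t: 16.65
eef_pos: [0.6159, 0.2665, 0.0564]
ee_rot: [3.141, 0.001, -3.107]
force: [0.1, 0.3, 0.5]
width: 0.0581
gripper_force: 0.0
units [0.03 0.08 0.04] turn -0.03 | t 16.65 pos [0.6159 0.2665 0.0564] yaw -178.0 q6 -2.24 F [0.1 0.3 0.5] w 0.0581 g 0.0
t: 17.15
eef_pos: [0.6153, 0.2663, 0.0556]
ee_rot: [3.142, 0.0, -3.107]
force: [-1.9, 0.4, 3.3]
width: 0.0439
gripper_force: 9.9
units [ 0.01  0.09 -0.16] turn -0.03 | t 17.15 pos [0.6153 0.2663 0.0556] yaw -178.0 q6 -2.24 F [-1.9  0.4  3.3] w 0.0439 g 9.9
```

```bash
python3 -m crank '[[[0,0.03,-0.15,0],[0,0.06,-0.25,0],[0.15,0.06,-0.2,0],[0.3,0.06,-0.1,0],[0.44,0.06,0,0],[0.44,0.06,0.1,0],[0.44,0.06,0.17,0],[0.44,0.06,0.17,0]]]' 0.7 10; python3 -m crank '[[[-0.03,0,0.06,0],[-0.06,0,0.12,0],[-0.09,0,0.18,0],[-0.12,0,0.25,0],[-0.15,0,0.31,0],[-0.15,0,0.35,0],[-0.15,0,0.35,0]]]' 0.7 5; python3 go.py .6092 .268 .045 -177.9
```

```text
t: 18.15
eef_pos: [0.6043, 0.2673, 0.0509]
ee_rot: [-3.141, -0.0, -3.107]
force: [0.0, -0.1, -1.3]
width: 0.0443
gripper_force: 9.9
t: 19.02
eef_pos: [0.6087, 0.2677, 0.0426]
ee_rot: [3.141, 0.001, -3.107]
force: [4.7, -0.2, 1.8]
width: 0.044
gripper_force: 5.0
units [-0.02  0.01 -0.1 ] turn -0.03 | t 19.02 pos [0.6087 0.2677 0.0426] yaw -178.0 q6 -2.24 F [ 4.7 -0.2  1.8] w 0.044 g 5.0
```

```bash
python3 -m crank '[[[0,0,0,0],[0,0,0,0],[0,0,0,0]]]' 0.38; python3 -m crank '[[[0,0,-0.3,0],[0,0,-0.8,0],[0,0,-1.6,0],[0,0,-2.8,0],[0,0,-4.2,0],[0,0,-5.4,0],[0.5,-2,-5.6,0],[1,-4,-5.6,0],[1.5,-6,-5.6,0],[2,-8,-5.6,0],[2,-8,-5.6,0]]]' 0.38; python3 go.py .573 -.179 .18 -158.3
python3 - <<'E'
from seat import *
for cam in ("top","side"):
    im,d=arm.grab_frame(cam); np.savez(cam+"3.npz",im=im,d=d); seat(cam+"3.npz",cam,(.6236,.2695),0,.026,0,0)
E
```

```text
t: 19.4
eef_pos: [0.6075, 0.2673, 0.042]
ee_rot: [-3.141, -0.001, -3.108]
force: [0.6, 0.0, 0.1]
width: 0.0541
gripper_force: 0.0
t: 20.78
eef_pos: [0.5641, 0.0631, 0.1839]
ee_rot: [3.141, 0.001, -3.111]
force: [-0.2, 0.7, 0.2]
width: 0.0543
gripper_force: 0.0
units [-0.06 -9.69  0.15] turn -3.98 | t 20.77 pos [0.5641 0.0631 0.1839] yaw -178.2 q6 -2.0 F [-0.2  0.7  0.2] w 0.0543 g 0.0Traceback (most recent call last):
  File "<stdin>", line 3, in <module>
  File "seat.py", line 14, in seat
    print(cam,"top n(mm)",np.round((q[0]-.016*q[1])*1e3,1),"want",top*1e3,"pitch,roll deg",np.round(np.degrees(q[1:]),1),"S",np.round(np.percentile(S[k2],[2,98])*1e3,1),"V",np.round(np.percentile(V[k2],[2,98])*1e3,1),k2.sum())
                                                                                                                                      ~~~~~~~~~~~~~^^^^^^^^^^^^^^
    return _quantile_unchecked(
        a, q, axis, out, overwrite_input, method, keepdims, weights)
    return _ureduce(a,
                    func=_quantile_ureduce_func,
    ...<5 lines>...
                    overwrite_input=overwrite_input,
                    method=method)
    r = func(a, **kwargs)
    result = _quantile(arr,
                       quantiles=q,
    ...<2 lines>...
                       out=out,
                       weights=wgt)
    slices_having_nans = np.isnan(arr[-1, ...])
                                  ~~~^^^^^^^^^
IndexError: index -1 is out of bounds for axis 0 with size 0
```

```bash
python3 -m crank '[[[0,-1.5,0,-0.5],[0,-3.8,0,-1.5],[0,-6,0,-2.6],[0,-8,0.4,-3.6],[0,-9.3,1,-3.98],[-0.06,-9.7,1.5,-3.98],[-0.06,-9.7,1.5,-3.98],[-0.06,-9.7,1.5,-3.98]]]' 0; python3 go.py .573 -.179 .0085 -158.3
python3 - <<'E'
from seat import *
for cam in ("top","side"):
    im,d=arm.grab_frame(cam); np.savez(cam+"3.npz",im=im,d=d); seat(cam+"3.npz",cam,(.6236,.2695),0,.026,0,0)
a=np.load("side3.npz")["im"][180:310,220:350,::-1]
b=np.load("top3.npz")["im"][130:230,210:310,::-1]
cv2.imwrite("pics/s4.png",np.hstack([cv2.resize(a,(400,400)),cv2.resize(b,(400,400))]))
E
```

```text
t: 21.82
eef_pos: [0.5753, -0.1754, 0.1454]
ee_rot: [-3.141, 0.001, -2.759]
force: [-0.9, 0.3, -0.3]
width: 0.0876
gripper_force: 0.0
units [ 0.14 -0.1   5.48] turn 0.04 | t 21.82 pos [ 0.5753 -0.1754  0.1454] yaw -158.1 q6 -1.22 F [-0.9  0.3 -0.3] w 0.0876 g 0.0
top top n(mm) 25.2 want 26.0 pitch,roll deg [-0.2  2.4] S [-59.9  23.1] V [-22.6  18.8] 280
side top n(mm) 24.9 want 26.0 pitch,roll deg [-0.7 -1.6] S [-59.9  23.2] V [-20.1  21.7] 446
```

View pics/s4.png

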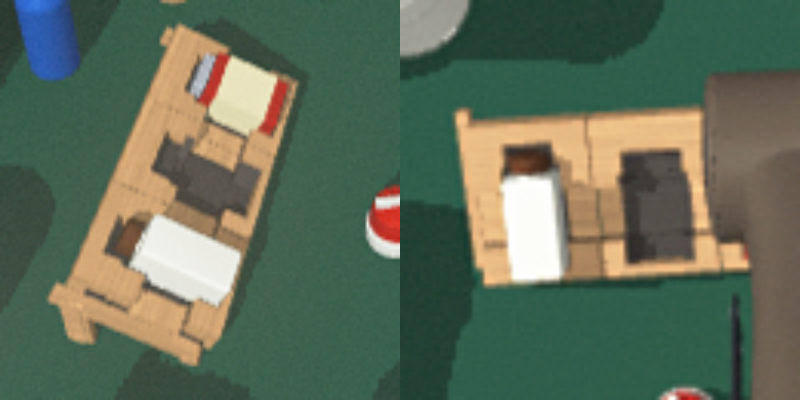

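The white jar is now home: its top face is parallel to the slope and about 25 mm proud (26 expected), with the cap in its recess at (130,235) left and (528,160) right. Next is the blue jar.

```bash
python3 -m crank '[[[0.1,-0.06,1.2,0],[0.14,-0.1,2.6,0],[0.14,-0.1,4,0],[0.14,-0.1,5,0],[0.14,-0.1,5.4,0],[0.14,-0.1,5.42,0],[0.14,-0.1,5.42,0]]]' 0 15; python3 -m crank '[[[0,0,0,0],[0,0,0,0],[0,0,0,0],[0,0,0,0],[0,0,0,0]]]' 0.6 15; python3 -m crank '[[[0,0,-0.3,0],[0,0,-1,0],[0,0,-2.5,0],[0,0,-4.2,0],[0,0,-6,0],[0,0,-7,0],[0,0,-7.4,0],[0,0,-7.4,0]]]' 0.6 15;  python3 go.py .6100 .164 .18 -177.9
```

```text
t: 22.8
eef_pos: [0.5733, -0.1799, 0.0106]
ee_rot: [-3.141, 0.002, -2.76]
force: [0.1, 0.2, 0.8]
width: 0.0874
gripper_force: 0.0
t: 23.42
eef_pos: [0.5724, -0.1801, 0.0095]
ee_rot: [-3.141, 0.0, -2.76]
force: [-0.4, 0.3, 1.2]
width: 0.0539
gripper_force: 15.0
t: 24.42
eef_pos: [0.5723, -0.1799, 0.1948]
ee_rot: [-3.141, 0.001, -2.76]
force: [-0.0, 0.4, -2.6]
width: 0.0539
gripper_force: 15.0
units [-6.52 12.21  0.6 ] turn 3.95 | t 24.43 pos [ 0.5723 -0.1799  0.1948] yaw -158.2 q6 -1.21 F [-0.   0.4 -2.6] w 0.0539 g 15.0
```

```bash
python3 -m crank '[[[-0.5,1,0,0.3],[-1.5,2.9,0,1],[-2.6,4.8,0,2],[-3.7,6.8,0,3],[-4.7,8.7,0,3.95],[-5.7,10.6,0,3.95],[-6.3,11.8,0.2,3.95],[-6.52,12.21,0.6,3.95],[-6.52,12.21,0.6,3.95],[-6.52,12.21,0.6,3.95]]]'; python3 go.py .6100 .164 .09 -177.9
python3 - <<'E'
from h import *
for cam in ("side",):
    im,d=arm.grab_frame(cam); np.savez(cam+"4.npz",im=im,d=d)
    for o in arm.trace("eight_jar",cam)[:1]:
        P,_=cloud(cam,d,o["mask"]); Q=P[(P[:,2]>.12)]
        print(cam,o["score"],np.percentile(Q,[1,50,99],axis=0))
E
```

```text
t: 25.68
eef_pos: [0.6097, 0.1627, 0.1788]
ee_rot: [-3.141, -0.001, -3.106]
force: [0.4, -0.3, -2.2]
width: 0.0538
gripper_force: 15.0
units [-0.02  0.05  3.55] turn -0.01 | t 25.68 pos [0.6097 0.1627 0.1788] yaw -177.9 q6 -2.1 F [ 0.4 -0.3 -2.2] w 0.0538 g 15.0
side 0.79 [[0.5649476  0.14295722 0.17385564]
 [0.57030164 0.17923107 0.20812605]
 [0.58783463 0.22165584 0.25236578]]
```

```bash
python3 -m crank '[[[-0.02,0.03,0.6,0],[-0.03,0.05,1.6,0],[-0.03,0.05,2.6,0],[-0.03,0.05,3.3,0],[-0.03,0.05,3.7,0],[-0.03,0.05,3.8,0],[-0.03,0.05,3.8,0]]]'; python3 -m crank '[[[0,0,0.1,0],[0,0,0.2,0],[0,0,0.3,0],[0,0,0.4,0],[0,0,0.5,0],[0,0,0.6,0],[0,0,0.7,0],[0,0,0.8,0],[0,0,0.8,0]]]' 0.6 6; python3 go.py .6105 .164 .0494 -177.9
```

```text
t: 26.65
eef_pos: [0.6111, 0.1654, 0.0848]
ee_rot: [3.141, 0.001, -3.105]
force: [-0.1, 0.1, -2.0]
width: 0.0537
gripper_force: 15.0
t: 27.78
eef_pos: [0.6103, 0.1651, 0.064]
ee_rot: [-3.141, -0.001, -3.105]
force: [-1.0, -0.0, -0.6]
width: 0.054
gripper_force: 6.0
units [-0.01 -0.04  0.58] turn -0.0 | t 27.77 pos [0.6103 0.1651 0.064 ] yaw -177.9 q6 -2.11 F [-1.  -0.  -0.6] w 0.054 g 6.0
```

```bash
python3 -m crank '[[[0,-0.04,0.08,0],[0,-0.04,0.16,0],[0,-0.04,0.24,0],[0,-0.04,0.32,0],[0,-0.04,0.32,0]]]' 0.6 5; python3 -m crank '[[[0,0,0.08,0],[0,0,0.16,0],[0,0,0.22,0],[0,0,0.26,0],[0,0,0.26,0]]]' 0.6 5; python3 go.py .6105 .164 .0494 -177.9
```

```text
t: 28.4
eef_pos: [0.6109, 0.1642, 0.0561]
ee_rot: [-3.142, 0.0, -3.105]
force: [-0.1, -0.4, -2.0]
width: 0.054
gripper_force: 5.0
t: 29.02
eef_pos: [0.6104, 0.1641, 0.0499]
ee_rot: [-3.141, -0.0, -3.105]
force: [-4.8, 0.9, 2.3]
width: 0.054
gripper_force: 5.0
units [-0.   -0.01  0.02] turn -0.0 | t 29.02 pos [0.6104 0.1641 0.0499] yaw -177.9 q6 -2.1 F [-4.8  0.9  2.3] w 0.054 g 5.0
```

```bash
python3 - <<'E'
from seat import *
im,d=arm.grab_frame("side"); np.savez("side5.npz",im=im,d=d)
try: seat("side5.npz","side",(.6273,.1655),0,.036,0,0)
except Exception as e: print(e)
o=arm.trace("eight_jar","side")[0]; P,_=cloud("side",d,o["mask"]); print(o["score"],np.percentile(P,[1,50,99],axis=0))
cv2.imwrite("pics/s5.png",cv2.resize(im[160:290,240:370,::-1],None,fx=4,fy=4,interpolation=cv2.INTER_CUBIC))
E
```

```text
side top n(mm) 28.6 want 36.0 pitch,roll deg [10.3 50.4] S [-58.   28.2] V [-12.   48.2] 60
0.53 [[0.56097532 0.15296378 0.04773297]
 [0.57507756 0.18128043 0.07061825]
 [0.63797964 0.19317808 0.10402906]]
```

View pics/s5.png

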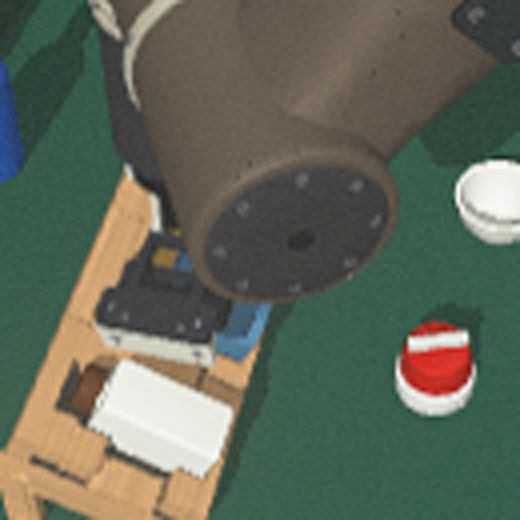

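The blue jar's base end at (240,335) is low in the trough, and the white jar at (165,415) is undisturbed. I'll release with a modest opening, back off, and check.

```bash
python3 -m crank '[[[0,0,0.03,0],[0,0,0.03,0]]]' 0.6 3; python3 -m crank '[[[0,0,0,0],[0,0,0,0],[0,0,0,0]]]' 0.26; python3 -m crank '[[[0,0,-0.3,0],[0,0,-0.8,0],[0,0,-1.6,0],[0,0,-2.8,0],[0,0,-4.2,0],[0,0,-5.4,0],[0.5,-2,-5.6,0],[1,-4,-5.6,0],[1.5,-6.4,-5.6,0],[2,-8.8,-5.6,0],[2,-11.2,-5.6,0],[2,-12,-5.6,0]]]' 0.26
python3 - <<'E'
from seat import *
for cam in ("top","side"):
    im,d=arm.grab_frame(cam); np.savez(cam+"6.npz",im=im,d=d)
    for o,t in (((.6273,.1655),.036),((.6236,.2695),.026)):
        try: seat(cam+"6.npz",cam,o,0,t,0,0)
        except Exception as e: print(e)
a=np.load("side6.npz")["im"][180:310,220:350,::-1]
b=np.load("top6.npz")["im"][130:230,210:310,::-1]
cv2.imwrite("pics/s6.png",np.hstack([cv2.resize(a,(400,400)),cv2.resize(b,(400,400))]))
E
```

```text
t: 29.38
eef_pos: [0.6111, 0.1642, 0.0493]
ee_rot: [3.142, 0.001, -3.105]
force: [-2.7, -0.4, 3.8]
width: 0.0536
gripper_force: 3.0
t: 29.75
eef_pos: [0.611, 0.1643, 0.049]
ee_rot: [3.141, 0.0, -3.105]
force: [-0.2, -0.2, -0.4]
width: 0.0644
gripper_force: 0.0
t: 31.25
eef_pos: [0.5715, -0.1403, 0.1903]
ee_rot: [-3.141, 0.001, -3.108]
force: [0.3, 0.1, 0.8]
width: 0.0651
gripper_force: 0.0
top top n(mm) 35.0 want 36.0 pitch,roll deg [ -0.9 -21.6] S [-58.4  13.1] V [-10.7  21.8] 70
top top n(mm) 25.1 want 26.0 pitch,roll deg [-0.8  1.4] S [-59.6  25.2] V [-22.9  19.2] 289
side top n(mm) 32.7 want 36.0 pitch,roll deg [ -2.3 -13.6] S [-59.6  26.6] V [-11.   23.5] 283
side top n(mm) 24.9 want 26.0 pitch,roll deg [ 0.1 -0.6] S [-60.4  23.3] V [-19.5  21.9] 446
```

View pics/s6.png

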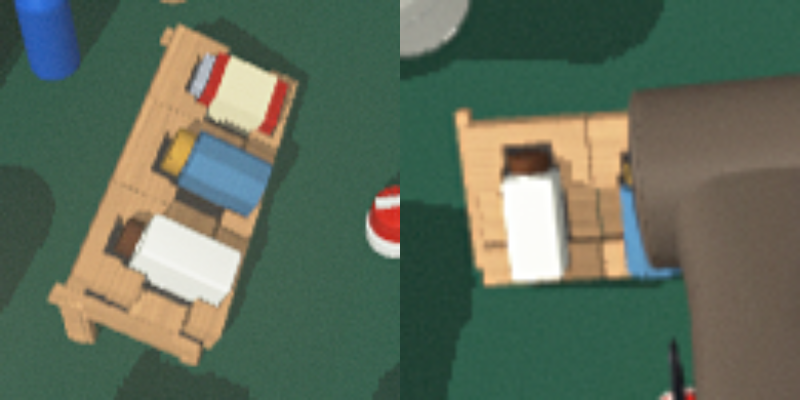

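Both jars lie in their nests, blue at (225,170) left. The eight-sided fit mixes facets, so I'll check its top facet alone, and its cap.

```bash
python3 - <<'E'
from h import *
y=np.radians(2.1); c,s=np.cos(np.radians(25)),np.sin(np.radians(25))
e=np.array([np.cos(y),np.sin(y),0]); f=np.array([-e[1],e[0],0]); zz=np.array([0,0,1])
d=np.load("side6.npz")["d"]; P,_=cloud("side",d,np.ones(d.shape,bool))
X=P-np.array([.6273,.1655,.066]); S=X@(c*e+s*zz);V=X@f;N=X@(-s*e+c*zz)
for lo in range(-74,56,8):
    k=(abs(V+.001)<.007)&(S>lo/1e3)&(S<(lo+8)/1e3)&(N>-.03)&(N<.07)
    if k.any(): print(lo,round(np.median(N[k])*1e3,1),end=" | ")
for a in range(-30,34,4):
    k=(V>a/1e3)&(V<(a+4)/1e3)&(S>-.05)&(S<.005)&(N>0)&(N<.06)
    if k.any(): print("\nV",a,round(np.median(N[k])*1e3,1),end="")
E
```

```text
-74 -1.5 | -66 34.7 | -58 34.9 | -50 35.0 | -42 32.8 | -34 33.9 | -26 34.2 | -18 34.5 | -10 33.5 | -2 34.2 | 6 33.6 | 14 28.5 | 22 28.7 | 30 -2.6 | 38 -2.6 | 46 -1.8 | 54 -3.2 | 
V -30 17.4
V -26 22.5
V -22 26.2
V -18 30.2
V -14 32.9
V -10 34.1
V -6 34.5
V -2 33.7
V 2 33.8
V 6 33.9
V 10 32.6
V 14 28.3
V 18 25.7
V 22 21.3
V 26 11.2
V 30 1.6
```

```bash
python3 -c "
from station import arm
print(arm.job_done())"
```

```text
the job is handed in; nothing more can be done
None
```

Both jars are in their nests with caps up the slope, and the job is handed in at about 31 s; depth readings put each top face parallel to the slope and within 1–2 mm of its seated height. The white jar first rested on the pocket's upper rim after release and had to be regripped and reseated. I did not re-measure the tin, mills and other things, and the result of the judging was not returned.

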